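# Square up a watch head in the corner of an alignment jig

### The arm

A 6-joint arm with a two-finger parallel gripper is mounted at the origin on the work surface. World frame = base frame: x ahead of the robot, y to its left, z up, the work surface at z = 0. Lengths are in mm, angles in rad, forces in N, time in s.
With the tool pointing down it reaches from about 400 to 925 mm from the base axis. Payload 12.5 kg.
Tool frame: the origin (TCP) lies midway between the tips of the shut fingers; the grasp point (between the pads) lies 19 mm behind it; z points along the fingers, y is the line along which they close (so a half turn about z gives the same grasp; the last joint's range is limited). The gripper opens to 95 mm and grips with 3 to 60 N. Pads are 20 mm wide; open, the fingers measure 119 mm over their backs; the gripper's body (75 mm by 180 mm) begins 59 mm behind the grasp point.
Start: joints at [1.105, 0.491, 1.559, -0, 1.092, -0.106], TCP at [220.039, 585.004, 214.661] pointing down, gripper open.
Joint ranges: [-3.1, 3.1], [-0.84, 2.19], [0.05, 2.79], [-1.13, 4.28], [0.06, 2.93], [-2.69, 2.69]. Speed limits (rad/s): [2.22, 2.22, 2.79, 3.14, 3.14, 3.14].

### API

Orientations are given as [roll, pitch, yaw] about the fixed x, y, z axes, in that order (R = Rz(yaw) Ry(pitch) Rx(roll)).
In Python, from cell import state, read_camera, camera_info, env gives the robot as it stands.
- The arm moves only by the tool move_arm, never from a script. Its argument "commands" is a list of rows, each a list of 3 entries, a list of its own where there are three numbers: the shift along the world's x, y, z in cm, then the turn, a rotation vector about the world's x, y, z in degrees, then the opening, from 0 (shut) to 1 (fully open). A call has 1 to 10 rows; each row shifts and turns the commanded pose from where the row before left it; what a row does not reach is not made up. A row lasts 1/10 s, in which the tool goes at most 50 mm and 8.59 degrees, less where a joint would pass 70% of its speed; a pose out of reach is approached as far as the arm can. A call with a gripper value outside its range is refused whole. The fingers move at their own pace and stop on an object; the grip force is fixed at half the most. Time passes only in rows, so rows that do not move let the fingers close. It gives the time, the measured TCP pose, the force, the opening and the grip force at its end, in the units of the state.
- state(): the state, without advancing time (a new reading comes with each control period).
- read_camera(name): name is "side" or "top"; returns the picture (480x640x3 uint8, blue, green, red); there is no depth.
- camera_info(name): a dict with "K" (3x3 intrinsics, pixels), "cam_to_world" (4x4, takes a point from camera to world coordinates). Camera axes: x right, y down, z forward; pixel columns grow to the right and rows downward; lengths in mm; the calibration is good to about 2 mm. A picture is of the moment at which its call begins. camera_info takes no time and is no camera call.
- env.job_done(): hands the job in; it is judged then, once.
The state is a dict: "t": time; "joints": joint angles; "qvel": joint speeds; "tau": joint torques, N m; "eef_pos": TCP position; "tcp_rot": TCP orientation; "ft_force": force on the tool from outside, world axes, zero at the start; "moment": the same for the moment, N m; "opening": opening from 0.0 (shut) to 1.0 (fully open); "grip_force": force on a finger pad.
Only numpy, scipy, OpenCV 4.12 (cv2) and the standard library are available. Lean on these libraries where they do the work, as an engineer would, in place of code of your own. Each camera call takes 0.05 s, during which the arm holds its last target. There are 200 camera calls.

### The job

Push the rectangular watch head across the jig plate until its long side lies flat against the long rail, before it gets near the pocket. Then, keeping it against the rail, slide it along until it is fully home in the corner pocket: end against the end stop, long side still flush with the rail. Use the fingertips only, without picking the watch up or tipping it, leave the other things alone, and take the hand away at the end.

Things in the scene. Friction and masses are not known exactly. Their poses are not given: they have to be found in the camera images.
- jig: Fixed jig on the green bench: aluminium plate 8 mm thick, x -75 to +85, y -140 to +140 mm in its own frame; origin at bench level, z up. Steel walls stand 13 mm high on it (screw heads 2 mm more). Long rail: runs along y from -134 to +116 mm, 16 mm thick, working face (towards -x) at x = +55 mm. End stop: working face (towards -y) at y = +100 mm. Position and yaw vary.
- corner (a point): The inner corner of the pocket, at the plate's top (8 mm above the bench), where the faces of rail and end stop meet: x = +55, y = +100 mm in the jig frame; axes parallel to the jig's. The end stop, 16 mm thick, runs 57 mm from the rail's face towards -x.
- mouth (a point): Middle of the pocket's mouth, on the plate's top: x = +34, y = +80 mm in the jig frame. The pocket is 42 mm wide and 20 mm deep, open towards -y, between the rail and a cheek 15 mm thick (inner face x = +13, y +80 to +100 mm) that ends in a small flare outward (y +67 to +83, x -2 to +13 mm).
- home (a point): Point on the plate's top where the middle of the rectangular watch head's underside lies when fully home: x = +36, y = +78 mm in the jig frame; axes parallel to the jig's. Home, 20 mm of the watch's length are in the pocket and 24 mm stick out.
- watch: Loose rectangular watch head, 50 to 100 g: a flat steel block 38 mm wide (x), 44 mm long (y), 12 mm thick, square sides, dark blue rectangular dial on top. Origin at the centre of its underside. It starts face up on the jig plate, 20 mm or more from the rail, turned up to 0.5 rad from the jig's axes; its +x side goes against the rail. Smooth: slides under a light push.
- round_watch: Loose round watch head, 36 mm across, 11 mm thick, lying on the jig plate beside the outer side of the cheek; leave it alone. Origin at the centre of its underside.
- stick: Loose brown stick of polishing compound, 20 x 75 x 20 mm, long along its y, on the bench beyond the rail; leave it alone. Origin at the centre of its underside.
- wheel: Loose small black rubber polishing wheel, 26 mm across and 10 mm thick, standing with its thin steel shank upwards, 42 mm tall in all, on the bench beyond the rail; leave it alone. Origin at the centre of its underside.
- jar: Loose small amber jar, 40 mm across, 45 mm tall, on the bench off the open end of the rail (jig -y); leave it alone. Origin at the centre of its underside.
There are look-alikes about, which are no part of the job. Leave any brown or yellow look-alike of the watch alone.

How it is judged (in metres and radians):
On the way, in this order (a step that is already met when the one before it is completed fails the run):
1. the watch lies with its long side flat against the rail (within 3 mm and 0.08 rad), its middle still more than 45 mm short of home (x of watch in the frame of home above -0.003 m and angle between the y axis of watch and the y axis of jig, either way round below 0.08 rad and angle between watch's own z axis and vertical below 0.06 rad and z of watch in the frame of home below 0.002 m and y of watch in the frame of home below -0.045 m), for 0.1 s.
2. on its way, at 8 to 35 mm short of home, it is against the rail (within 4 mm and 0.12 rad) (x of watch in the frame of home above -0.004 m and angle between the y axis of watch and the y axis of jig, either way round below 0.12 rad and angle between watch's own z axis and vertical below 0.06 rad and z of watch in the frame of home below 0.002 m and y of watch in the frame of home between -0.035 and -0.008 m), for 0.05 s.
At the end, for the whole second after the job is handed in: The rectangular watch head lies flat on the plate at rest in the corner pocket: long side within 2.5 mm of the rail and parallel to it within 0.06 rad, end within 3 mm of the end stop, untouched (x of watch in the frame of home above -0.0025 m and angle between the y axis of watch and the y axis of jig, either way round below 0.06 rad and angle between watch's own z axis and vertical below 0.06 rad and z of watch in the frame of home below 0.002 m and y of watch in the frame of home above -0.003 m and linear speed of watch below 0.01 m/s and angular speed of watch below 0.1 rad/s).
It fails at once if the watch is lifted more than 5 mm off the plate or tipped more than 0.25 rad (z of watch in the frame of home above 0.005 m or angle between watch's own z axis and vertical above 0.25 rad).
It fails at once if the watch falls off the plate (z of watch in the frame of home below -0.005 m).
It fails at once if another thing is moved more than 10 mm or knocked over (distance of any of round_watch, stick, wheel, jar from where it was at the start of the episode above 0.01 m or angle between any of round_watch, stick, wheel, jar's own z axis and vertical above 0.4 rad).
It also fails if it takes over 48 s, if anything falls off the work surface, if the arm or the gripper's body presses on something with over 40 N, if the wrist force passes 120 N, or if a joint passes its speed limit or range.

## Working session

There is one attempt and no reset: what is moved stays moved. The work goes in short steps, Python scripts to look and compute and a tool call to move; the robot and the scene stay as the last step left them, time stands still between calls to the robot, and variables do not carry over. Pictures are saved under pics/ and viewed, at most 10 in all, crops included, and the job is handed in when it is done.

Besides the shell and the picture viewer there is one more tool, called by a JSON object that holds its "api" and its "payload", one argument or row to a line. move_arm: Moves the arm, as the interface text tells. Its arguments: {"type":"object","properties":{"commands":{"type":"array"}},"required":["commands"]}

```bash
mkdir -p pics; python3 - <<'E'
from cell import *
import cv2
for n in("top","side"):
    cv2.imwrite(f"pics/{n}0.png",read_camera(n)); c=camera_info(n); print(n,c["K"],c["cam_to_world"])
s=state();print(s["t"],s["eef_pos"],s["tcp_rot"],s["opening"])
E
```

```text
top [[468.90290907   0.         321.965339  ]
 [  0.         468.90290907 239.05944215]
 [  0.           0.           1.        ]] [[-2.27611224e-02 -9.94507875e-01  1.02156825e-01  4.97467556e+02]
 [-9.99707831e-01  2.34727440e-02  5.76913455e-03 -3.05622725e+01]
 [-8.13535075e-03 -1.01995666e-01 -9.94751577e-01  7.25046037e+02]
 [ 0.00000000e+00  0.00000000e+00  0.00000000e+00  1.00000000e+00]]
side [[548.8754976    0.         320.74592745]
 [  0.         548.8754976  240.85724476]
 [  0.           0.           1.        ]] [[-9.57802304e-01 -1.62441570e-01  2.37123350e-01  3.71600868e+02]
 [-2.87239402e-01  5.11086994e-01 -8.10113332e-01  6.95378572e+02]
 [ 1.04054218e-02 -8.44039585e-01 -5.36179920e-01  5.25636833e+02]
 [ 0.00000000e+00  0.00000000e+00  0.00000000e+00  1.00000000e+00]]
0.1 [219.92570392 584.80926326 214.1618779 ] [-3.14068432e+00 -9.38857467e-05  2.78177878e+00] 0.9977922910293393
```

View pics/top0.png

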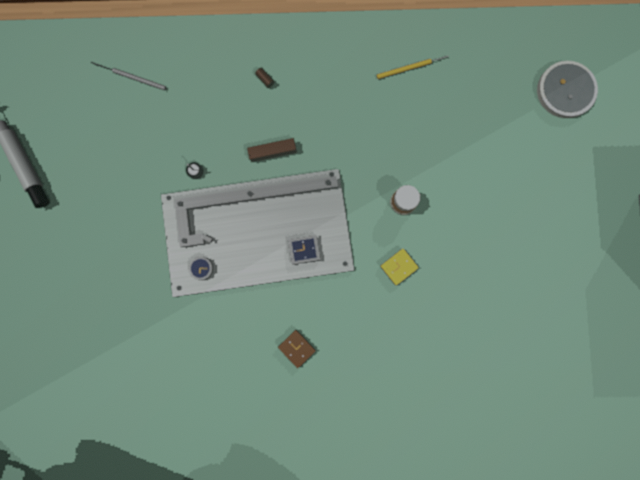

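View pics/side0.png

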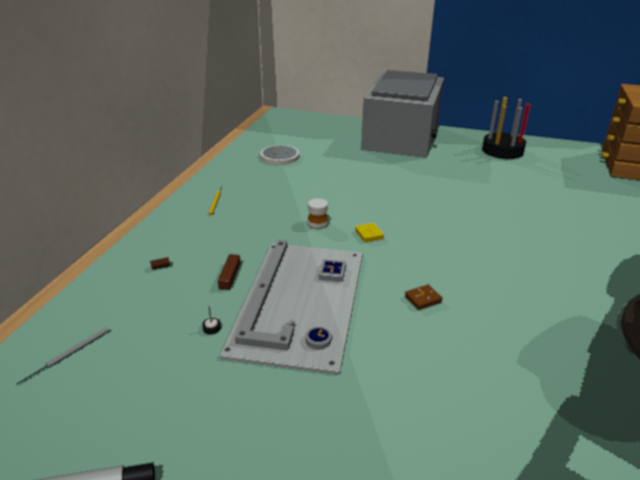

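The top view shows the jig with its rail on the far side and the pocket at the left end. These could be taken for the watch:
- blue rectangle at (304,250), which fits the description and is my choice
- round watch at (201,268)
- yellow look-alike at (400,267)
- brown look-alike at (297,348)

Next I'll take one close crop to check the choice.

```bash
python3 - <<'E'
import cv2
i=cv2.imread("pics/top0.png")[160:305,155:360]
cv2.imwrite("pics/crop.png",cv2.resize(i,None,fx=3.9,fy=3.9,interpolation=cv2.INTER_CUBIC))
E
```

```text
(no output)
```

View pics/crop.png

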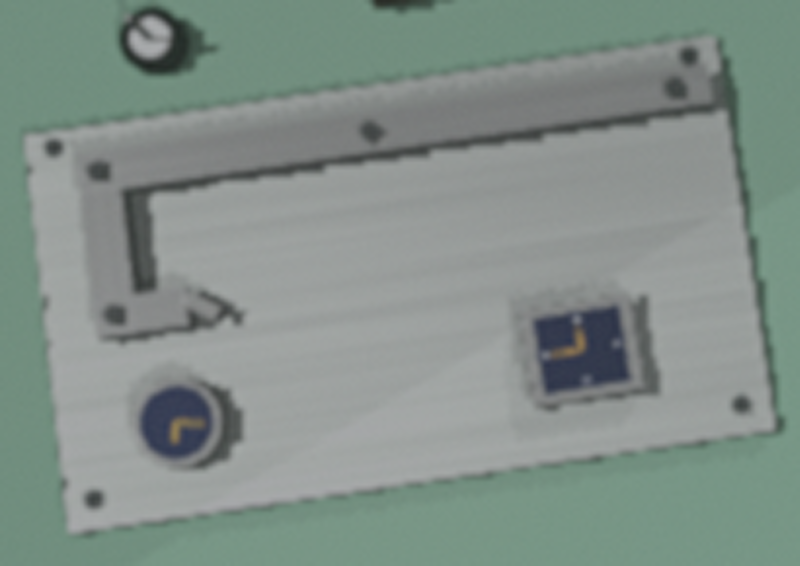

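```bash
cat >h.py <<'E'
import numpy as np, cv2
from cell import *
def w(n,uv,z):
    c=camera_info(n);T=np.array(c["cam_to_world"]);uv=np.atleast_2d(uv).astype(float)
    d=np.c_[uv,np.ones(len(uv))]@np.linalg.inv(c["K"]).T@T[:3,:3].T
    return (T[:3,3]+d*((z-T[2,3])/d[:,2])[:,None])[:,:2]
def cr(p,f=3.9,o=(155,160)): return (np.array(p)+.5)/f-.5+np.array(o)
P=w("top",cr([(25,132),(718,37),(778,430),(70,532)]),8)
J=np.array([(85,140),(85,-140),(-75,-140),(-75,140)])
A,B=J-J.mean(0),P-P.mean(0)
yaw=np.arctan2((A[:,0]*B[:,1]-A[:,1]*B[:,0]).sum(),(A*B).sum())
R=np.array([[np.cos(yaw),-np.sin(yaw)],[np.sin(yaw),np.cos(yaw)]]);t=P.mean(0)-R@J.mean(0)
toJ=lambda p:(p-t)@R
toW=lambda p:np.array(p)@R.T+t
E
python3 - <<'E'
from h import *
print(np.round(P,1),yaw,t,"res",np.round(toJ(P)-J,1))
D=toJ(w("top",cr([(533,318),(622,306),(632,382),(545,395)]),20));print("dial",np.round(D,1),D.mean(0))
print("home W",toW([36,78]),"round J",toJ(w("top",cr([(178,423)]),19)))
print("body bottom corners J",toJ(w("top",cr([(548,408),(642,390)]),20)))
print("rail top edge check(x55,z21)",toJ(w("top",cr([(722,108),(125,190)]),21)))
E
```

```text
[[648.4 222.5]
 [680.2 -55.1]
 [522.7 -74.4]
 [489.3 202.9]] 0.11826585253538517 [580.16466156  73.40833295] res [[ 0.3  0. ]
 [-0.8  0.6]
 [ 0.5  0. ]
 [ 0.1 -0.7]]
dial [[-18.6 -51.6]
 [-18.9 -86.4]
 [-48.6 -86.2]
 [-48.9 -52.2]] [-33.74469328 -69.1015961 ]
home W [606.70994483 155.11113545] round J [[-39.51648784  89.80478714]]
body bottom corners J [[-53.99738842 -52.67892249]
 [-52.23202968 -89.54119039]]
rail top edge check(x55,z21) [[  52.64250816 -136.00143821]
 [  53.59076535   99.43326273]]
```

The crop confirms the choice: a blue rectangular watch at (584,350), long side along the jig's y. In jig coordinates it is at about (-34,-69) and nearly aligned. The plate fit residuals are under 1 mm.

{"api": "move_arm", "payload": {
  "commands": [
    [[2,-4,0],[0,0,3],0.15],
    [[2,-4,0],[0,0,3],0.15],
    [[2,-4,0],[0,0,3],0.15],
    [[2,-4,0],[0,0,3],0.15],
    [[2,-4,0],[0,0,3],0.15],
    [[2,-4,0],[0,0,3],0.15],
    [[2,-4,0],[0,0,3],0.15],
    [[2,-4,0],[0,0,3],0.15],
    [[2,-4,0],[0,0,3],0.15],
    [[2,-4,0],[0,0,0.4],0.15]
  ]
}}

```text
t: 1.1
eef_pos: [420.4, 183.3, 214.6]
tcp_rot: [3.142, -0.0, -3.021]
ft_force: [0.6, 0.6, 0.1]
opening: 0.213
grip_force: 0.0
```

{"api": "move_arm", "payload": {
  "commands": [
    [[2,-4,0],[0,0,0],0.15],
    [[2,-4,0],[0,0,0],0.15],
    [[2,-4,-2],[0,0,0],0.15],
    [[2,-4,-2],[0,0,0],0.15],
    [[1.4,-2.9,-3],[0,0,0],0.15],
    [[0,0,-3.5],[0,0,0],0.15],
    [[0,0,-3.5],[0,0,0],0.15],
    [[0,0,0],[0,0,0],0.15],
    [[0,0,0],[0,0,0],0.15]
  ]
}}

```text
t: 2.0
eef_pos: [514.0, -3.9, 75.0]
tcp_rot: [3.141, -0.001, -3.023]
ft_force: [0.9, 0.0, 0.7]
opening: 0.151
grip_force: 0.0
```

```bash
python3 - <<'E'
from h import *
i=read_camera("side");cv2.imwrite("pics/s1.png",cv2.resize(i[225:375,215:415],None,fx=4,fy=4,interpolation=cv2.INTER_CUBIC))
E
```

```text
(no output)
```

View pics/s1.png

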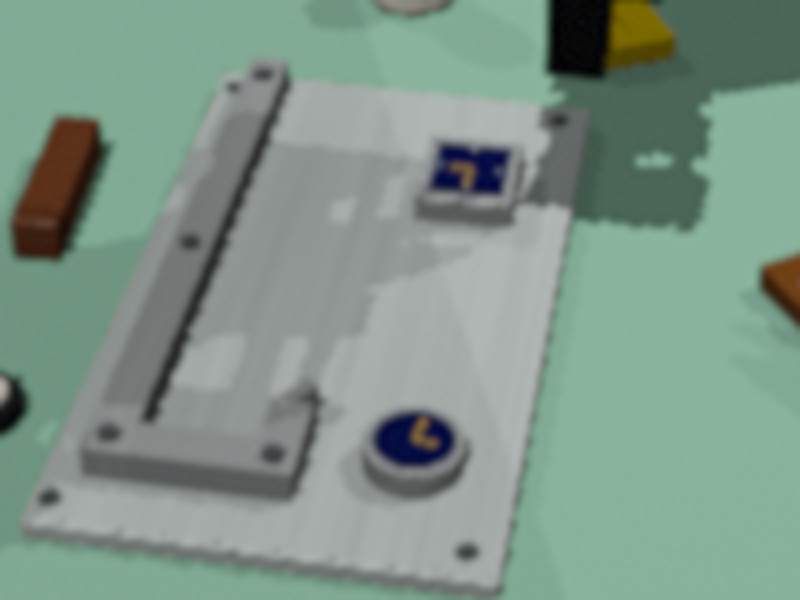

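The side view shows the fingertip at (580,75), clear of the watch at (470,170), with a free path to the rail. Now I'll descend and push towards the rail.

{"api": "move_arm", "payload": {
  "commands": [
    [[0,0,-2.5],[0,0,0],0.15],
    [[0,0,-2.5],[0,0,0],0.15],
    [[0,0,-1.3],[0,0,0],0.15],
    [[0.6,0.07,0],[0,0,0],0.15],
    [[0.6,0.07,0],[0,0,0],0.15],
    [[0.5,0.06,0],[0,0,0],0.15],
    [[0.5,0.06,0],[0,0,0],0.15],
    [[0.5,0.06,0],[0,0,0],0.15],
    [[0.5,0.06,0],[0,0,0],0.15],
    [[0.5,0.06,0],[0,0,0],0.15]
  ]
}}

```text
t: 3.05
eef_pos: [551.5, 0.5, 11.8]
tcp_rot: [3.142, 0.0, -3.023]
ft_force: [0.1, 0.3, -0.4]
opening: 0.149
grip_force: 0.1
```

{"api": "move_arm", "payload": {
  "commands": [
    [[0.5,0.06,0],[0,0,0],0.15],
    [[0.5,0.06,0],[0,0,0],0.15],
    [[0.5,0.06,0],[0,0,0],0.15],
    [[0.5,0.06,0],[0,0,0],0.15],
    [[0.5,0.06,0],[0,0,0],0.15],
    [[0,0,0],[0,0,0],0.15]
  ]
}}

```text
t: 3.65
eef_pos: [576.7, 3.5, 11.6]
tcp_rot: [-3.142, 0.001, -3.023]
ft_force: [-0.2, 0.0, 0.3]
opening: 0.152
grip_force: 0.0
```

```bash
python3 - <<'E'
from h import *
i=read_camera("side");cv2.imwrite("pics/s2.png",cv2.resize(i[225:375,215:415],None,fx=4,fy=4,interpolation=cv2.INTER_CUBIC))
s=state();print(toJ(np.array(s["eef_pos"])[:2]),s["ft_force"])
E
```

```text
[-12.13546872 -69.02707064] [ 0.3779185  -0.03721145 -0.35703601]
```

View pics/s2.png

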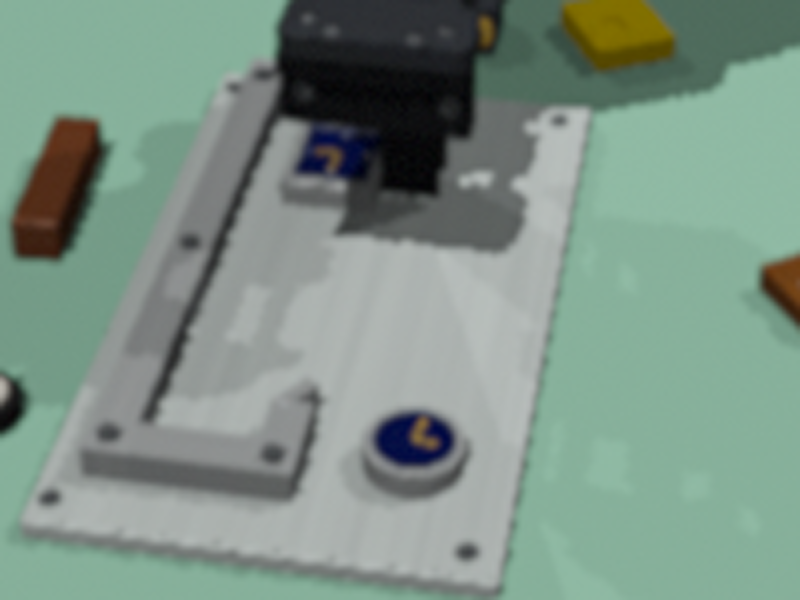

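The watch at (330,160) is travelling squarely ahead of the finger at (410,170), with about 19 mm left to the rail.

{"api": "move_arm", "payload": {
  "commands": [
    [[0.4,0.05,0],[0,0,0],0.15],
    [[0.4,0.05,0],[0,0,0],0.15],
    [[0.4,0.05,0],[0,0,0],0.15],
    [[0.3,0.035,0],[0,0,0],0.15],
    [[0.2,0.02,0],[0,0,0],0.15],
    [[0,0,0],[0,0,0],0.15]
  ]
}}

```text
t: 4.3
eef_pos: [592.7, 5.5, 11.5]
tcp_rot: [3.141, -0.001, -3.023]
ft_force: [-1.8, -0.9, 0.9]
opening: 0.152
grip_force: 1.1
```

{"api": "move_arm", "payload": {
  "commands": [
    [[0.1,0.01,0],[0,0,0],0.15],
    [[0.1,0.01,0],[0,0,0],0.15],
    [[0,0,0],[0,0,0],0.15]
  ]
}}

```text
t: 4.6
eef_pos: [592.8, 5.6, 11.3]
tcp_rot: [3.141, -0.005, -3.023]
ft_force: [-9.8, -2.3, 4.2]
opening: 0.149
grip_force: 5.2
```

The watch is pressed against the rail at 10 N. I'll back off, lift, shut the fingers and go behind its -y end.

{"api": "move_arm", "payload": {
  "commands": [
    [[-0.3,-0.04,0],[0,0,0],0.15],
    [[-0.7,-0.08,0],[0,0,0],0.15],
    [[-1.0,-0.12,0],[0,0,0],0.15],
    [[0,0,2.5],[0,0,0],0],
    [[0,0,2.5],[0,0,0],0],
    [[1.7,-1.4,0],[0,0,0],0],
    [[1.7,-1.4,0],[0,0,0],0],
    [[1.8,-1.4,0],[0,0,0],0],
    [[0,0,0],[0,0,0],0],
    [[0,0,0],[0,0,0],0]
  ]
}}

```text
t: 5.6
eef_pos: [626.3, -38.8, 61.3]
tcp_rot: [3.141, -0.001, -3.024]
ft_force: [-0.5, 0.2, -0.3]
opening: 0.007
grip_force: 0.0
```

```bash
python3 - <<'E'
from h import *
i=read_camera("side");cv2.imwrite("pics/s3.png",cv2.resize(i[225:375,215:415],None,fx=4,fy=4,interpolation=cv2.INTER_CUBIC))
s=state();print(toJ(np.array(s["eef_pos"])[:2]),s["eef_pos"],s["opening"])
E
```

```text
[  32.35437299 -116.50538519] [626.03954224 -38.46572817  61.40590681] 0.006897287270124742
```

View pics/s3.png

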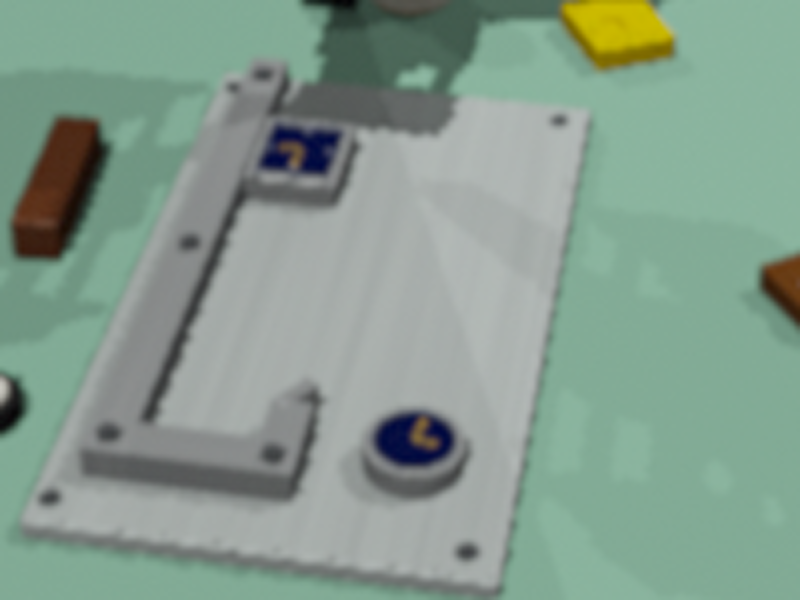

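The watch lies flush against the rail at (300,160), and the way to the pocket is clear. Next I'll descend and slide it along.

{"api": "move_arm", "payload": {
  "commands": [
    [[0,0,-2.5],[0,0,0],0],
    [[0,0,-2.5],[0,0,0],0],
    [[-0.07,0.6,0],[0,0,0],0],
    [[-0.07,0.6,0],[0,0,0],0],
    [[-0.06,0.5,0],[0,0,0],0],
    [[-0.06,0.5,0],[0,0,0],0],
    [[-0.06,0.5,0],[0,0,0],0],
    [[-0.06,0.5,0],[0,0,0],0],
    [[-0.06,0.5,0],[0,0,0],0],
    [[-0.06,0.5,0],[0,0,0],0]
  ]
}}

```text
t: 6.65
eef_pos: [622.2, 3.6, 11.9]
tcp_rot: [-3.142, 0.0, -3.023]
ft_force: [-0.5, -0.6, 2.9]
opening: 0.003
grip_force: 1.4
```

{"api": "move_arm", "payload": {
  "commands": [
    [[-0.06,0.5,0],[0,0,0],0],
    [[-0.06,0.5,0],[0,0,0],0],
    [[-0.06,0.5,0],[0,0,0],0],
    [[-0.06,0.5,0],[0,0,0],0],
    [[-0.06,0.5,0],[0,0,0],0],
    [[-0.06,0.5,0],[0,0,0],0],
    [[-0.06,0.5,0],[0,0,0],0],
    [[-0.06,0.5,0],[0,0,0],0],
    [[-0.06,0.5,0],[0,0,0],0],
    [[-0.06,0.5,0],[0,0,0],0]
  ]
}}

```text
t: 7.65
eef_pos: [616.0, 53.6, 11.8]
tcp_rot: [3.142, 0.0, -3.023]
ft_force: [-1.4, -1.2, 5.0]
opening: 0.01
grip_force: 2.5
```

```bash
python3 - <<'E'
from h import *
i=read_camera("side");cv2.imwrite("pics/s4.png",cv2.resize(i[225:375,215:415],None,fx=4,fy=4,interpolation=cv2.INTER_CUBIC))
s=state();print(toJ(np.array(s["eef_pos"])[:2]),s["eef_pos"],s["ft_force"])
E
```

```text
[ 33.1507381  -23.15278439] [615.81563835  54.32874399  11.62760746] [0.43299723 0.30895712 1.15357537]
```

View pics/s4.png

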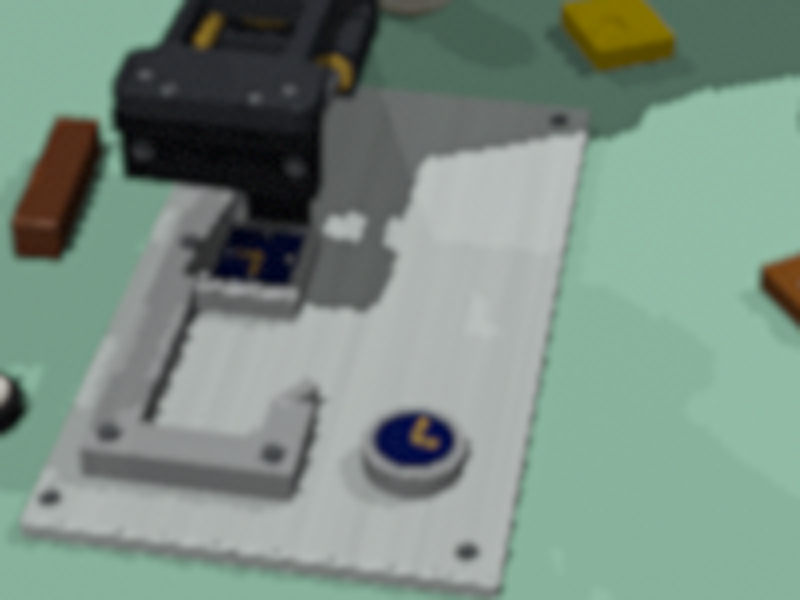

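The watch is still flush at (255,265) and pushed squarely. I'll continue with a slight bias towards the rail.

{"api": "move_arm", "payload": {
  "commands": [
    [[-0.05,0.5,0],[0,0,0],0],
    [[-0.05,0.5,0],[0,0,0],0],
    [[-0.05,0.5,0],[0,0,0],0],
    [[-0.05,0.5,0],[0,0,0],0],
    [[-0.05,0.5,0],[0,0,0],0],
    [[-0.05,0.5,0],[0,0,0],0],
    [[-0.05,0.5,0],[0,0,0],0],
    [[-0.05,0.5,0],[0,0,0],0],
    [[-0.05,0.5,0],[0,0,0],0],
    [[0,0,0],[0,0,0],0]
  ]
}}

```text
t: 8.7
eef_pos: [611.5, 98.9, 11.6]
tcp_rot: [3.141, 0.0, -3.023]
ft_force: [-0.2, -1.5, 0.5]
opening: 0.005
grip_force: 0.0
```

```bash
python3 - <<'E'
from h import *
i=read_camera("side");cv2.imwrite("pics/s5.png",cv2.resize(i[265:365,215:345],None,fx=6,fy=6,interpolation=cv2.INTER_CUBIC))
s=state();print(toJ(np.array(s["eef_pos"])[:2]),s["eef_pos"],s["ft_force"])
E
```

```text
[34.08427368 21.34303844] [611.49257517  98.62390018  11.62767603] [-0.15106376  0.1791417  -0.23743277]
```

View pics/s5.png

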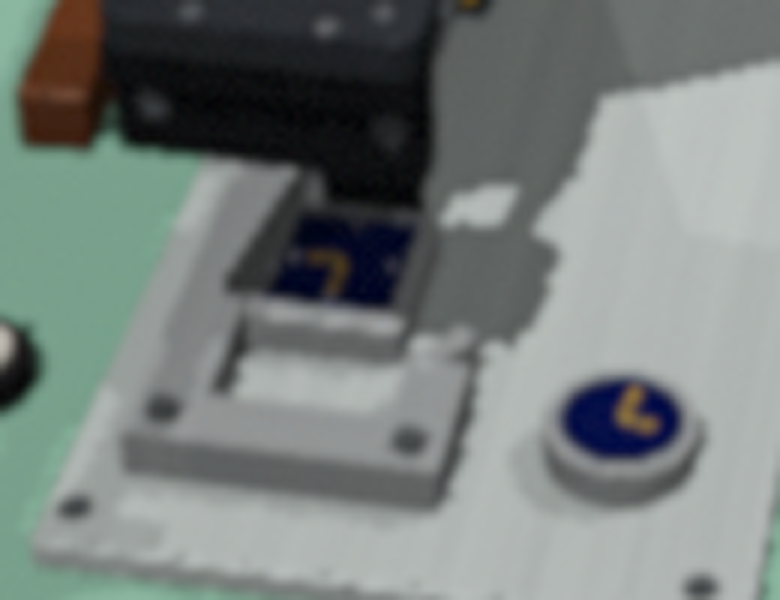

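The watch is entering the pocket at (340,270), flush with the rail and clear of the flare at (450,340). About 22 mm remain.

{"api": "move_arm", "payload": {
  "commands": [
    [[-0.03,0.3,0],[0,0,0],0],
    [[-0.03,0.3,0],[0,0,0],0],
    [[-0.03,0.3,0],[0,0,0],0],
    [[-0.03,0.3,0],[0,0,0],0],
    [[-0.03,0.3,0],[0,0,0],0],
    [[-0.03,0.3,0],[0,0,0],0],
    [[0,0,0],[0,0,0],0]
  ]
}}

```text
t: 9.45
eef_pos: [609.7, 116.7, 11.6]
tcp_rot: [3.141, 0.0, -3.023]
ft_force: [0.3, 0.3, 0.2]
opening: 0.007
grip_force: 0.0
```

{"api": "move_arm", "payload": {
  "commands": [
    [[-0.01,0.1,0],[0,0,0],0],
    [[-0.01,0.1,0],[0,0,0],0],
    [[-0.01,0.1,0],[0,0,0],0],
    [[0,0,0],[0,0,0],0]
  ]
}}

```text
t: 9.85
eef_pos: [609.5, 119.3, 11.7]
tcp_rot: [3.141, 0.0, -3.023]
ft_force: [0.7, 0.7, -0.4]
opening: 0.004
grip_force: 0.0
```

{"api": "move_arm", "payload": {
  "commands": [
    [[-0.01,0.1,0],[0,0,0],0],
    [[-0.01,0.1,0],[0,0,0],0],
    [[0,0,0],[0,0,0],0]
  ]
}}

```text
t: 10.15
eef_pos: [609.2, 121.4, 11.7]
tcp_rot: [3.141, 0.0, -3.023]
ft_force: [-1.3, 0.2, -0.7]
opening: 0.004
grip_force: 0.0
```

{"api": "move_arm", "payload": {
  "commands": [
    [[-0.01,0.1,0],[0,0,0],0],
    [[-0.01,0.1,0],[0,0,0],0],
    [[0,0,0],[0,0,0],0]
  ]
}}

```text
t: 10.45
eef_pos: [609.0, 123.4, 11.7]
tcp_rot: [3.141, 0.0, -3.023]
ft_force: [-0.4, -0.0, 0.1]
opening: 0.004
grip_force: 0.0
```

{"api": "move_arm", "payload": {
  "commands": [
    [[-0.01,0.1,0],[0,0,0],0],
    [[0,0,0],[0,0,0],0]
  ]
}}

```text
t: 10.65
eef_pos: [608.9, 124.4, 11.6]
tcp_rot: [3.141, -0.0, -3.023]
ft_force: [-0.5, 0.1, 0.6]
opening: 0.004
grip_force: 0.1
```

```bash
python3 - <<'E'
from h import *
i=read_camera("side");cv2.imwrite("pics/s6.png",cv2.resize(i[265:365,215:345],None,fx=6,fy=6,interpolation=cv2.INTER_CUBIC))
s=state();print(toJ(np.array(s["eef_pos"])[:2]),s["eef_pos"],s["ft_force"])
E
```

```text
[34.57180216 47.15639606] [608.93097099 124.31446849  11.68270375] [-0.52706086  0.19946521 -0.04286527]
```

View pics/s6.png

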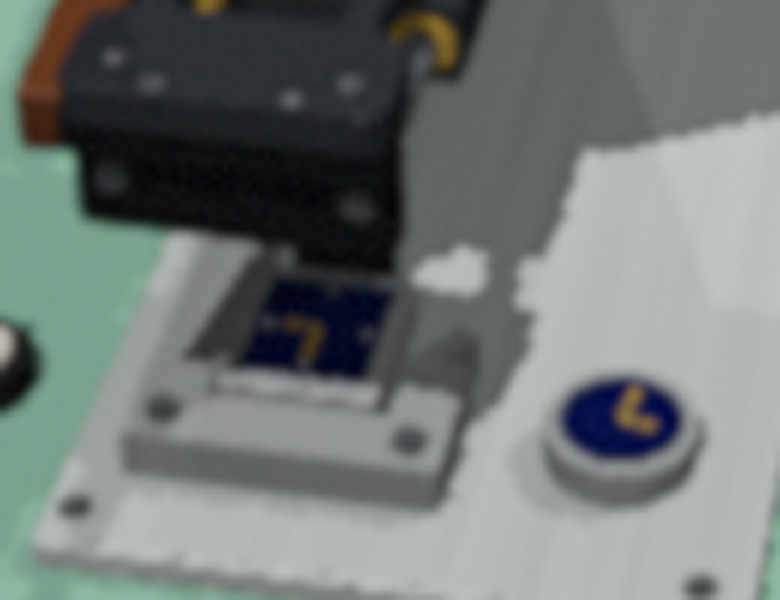

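The watch at (315,330) is almost home, still parallel to the rail. I'll continue in small steps until it meets the stop.

{"api": "move_arm", "payload": {
  "commands": [
    [[-0.01,0.1,0],[0,0,0],0],
    [[-0.01,0.1,0],[0,0,0],0],
    [[0,0,0],[0,0,0],0]
  ]
}}

```text
t: 11.0
eef_pos: [608.7, 126.4, 11.7]
tcp_rot: [3.141, 0.0, -3.023]
ft_force: [-0.3, 0.1, 0.4]
opening: 0.008
grip_force: 0.0
```

{"api": "move_arm", "payload": {
  "commands": [
    [[-0.01,0.1,0],[0,0,0],0],
    [[0,0,0],[0,0,0],0]
  ]
}}

```text
t: 11.2
eef_pos: [608.6, 127.4, 11.7]
tcp_rot: [3.141, 0.0, -3.023]
ft_force: [0.2, 0.1, 0.0]
opening: -0.001
grip_force: 0.1
```

{"api": "move_arm", "payload": {
  "commands": [
    [[-0.01,0.1,0],[0,0,0],0],
    [[0,0,0],[0,0,0],0]
  ]
}}

```text
t: 11.4
eef_pos: [608.5, 128.3, 11.7]
tcp_rot: [3.141, 0.0, -3.023]
ft_force: [0.4, -0.2, 0.2]
opening: 0.004
grip_force: 0.1
```

{"api": "move_arm", "payload": {
  "commands": [
    [[-0.01,0.1,0],[0,0,0],0],
    [[0,0,0],[0,0,0],0]
  ]
}}

```text
t: 11.6
eef_pos: [608.5, 129.3, 11.7]
tcp_rot: [-3.142, 0.0, -3.023]
ft_force: [0.4, -0.2, 0.2]
opening: 0.005
grip_force: 0.4
```

{"api": "move_arm", "payload": {
  "commands": [
    [[-0.01,0.1,0],[0,0,0],0],
    [[0,0,0],[0,0,0],0]
  ]
}}

```text
t: 11.8
eef_pos: [608.5, 129.7, 11.8]
tcp_rot: [-3.141, 0.0, -3.023]
ft_force: [-0.1, -4.7, 2.1]
opening: 0.003
grip_force: 2.5
```

```bash
python3 - <<'E'
from h import *
i=read_camera("side");cv2.imwrite("pics/s7.png",cv2.resize(i[285:365,215:320],None,fx=7,fy=7,interpolation=cv2.INTER_CUBIC))
s=state();print(toJ(np.array(s["eef_pos"])[:2]),s["eef_pos"],s["ft_force"])
E
```

```text
[34.74191664 52.53522494] [608.46524727 129.67579672  11.80840415] [ 0.79748621 -5.20570486  1.46309948]
```

View pics/s7.png

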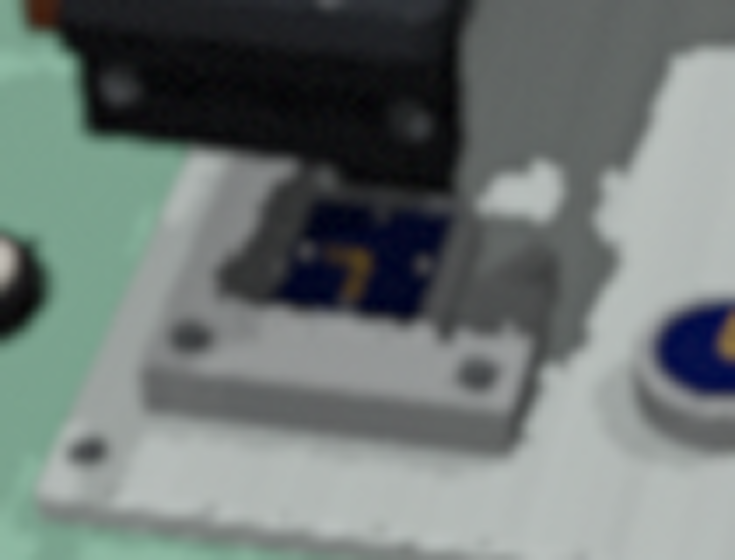

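The watch at (350,270) is fully in the pocket against the end stop, with a 5 N reaction. I'll seat it with one more mm and retreat.

{"api": "move_arm", "payload": {
  "commands": [
    [[-0.01,0.1,0],[0,0,0],0],
    [[0,0,0],[0,0,0],0],
    [[0.02,-0.2,0],[0,0,0],0],
    [[0.05,-0.4,0],[0,0,0],0],
    [[0.12,-1,0],[0,0,0],0],
    [[0.24,-2,0],[0,0,0],0],
    [[0,0,4],[0,0,0],0],
    [[0,0,4],[0,0,0],0],
    [[0,-4,4],[0,0,0],0],
    [[-4,0,0],[0,0,0],0]
  ]
}}

```text
t: 12.85
eef_pos: [577.2, 56.9, 131.3]
tcp_rot: [-3.14, 0.01, -3.025]
ft_force: [1.0, 1.1, -1.1]
opening: 0.003
grip_force: 0.0
```

{"api": "move_arm", "payload": {
  "commands": [
    [[-4.5,0,0],[0,0,0],0],
    [[-4.5,0,0],[0,0,0],0],
    [[-4.5,-1,0],[0,0,0],0],
    [[-1,-4.5,0],[0,0,0],0],
    [[0,-4.5,0],[0,0,0],0],
    [[0,-4.5,0],[0,0,0],0],
    [[0,-4.5,0],[0,0,0],0],
    [[0,-4.5,0],[0,0,0],0],
    [[0,0,0],[0,0,0],0]
  ]
}}

```text
t: 13.75
eef_pos: [427.7, -179.9, 127.1]
tcp_rot: [-3.14, 0.001, -3.028]
ft_force: [-0.1, 1.0, 0.0]
opening: 0.001
grip_force: 0.0
```

```bash
python3 - <<'E'
from h import *
for n in("top","side"):
    i=read_camera(n).astype(int); b=((i[...,0]>i[...,2]+25)&(i[...,0]>i[...,1]+25)).astype(np.uint8)
    for k in cv2.findContours(b,0,cv2.CHAIN_APPROX_NONE)[0]:
        if 80<cv2.contourArea(k)<3000:
            p=toJ(w(n,k[:,0],20)); r=cv2.minAreaRect(p.astype(np.float32)); print(n,np.round(k[:,0].mean(0)),np.round(r[0],1),np.round(r[1],1),round(r[2],1))
E
```

```text
side [319. 335.] [-38.9  90.8] [24.4 21.9] 10.6
side [269. 320.] [36.  78.3] [25.9 28.3] 1.0
```

```bash
python3 - <<'E'
from h import *
c=cv2.resize(cv2.imread("pics/s3.png"),(200,150),interpolation=cv2.INTER_AREA)
i=np.zeros((480,640,3),int);i[225:375,215:415]=c
for i in (i,read_camera("side").astype(int)):
    b=((i[...,0]>i[...,2]+25)&(i[...,0]>i[...,1]+25)).astype(np.uint8)
    for k in cv2.findContours(b,0,cv2.CHAIN_APPROX_NONE)[0]:
        if 80<cv2.contourArea(k)<3000:
            p=toJ(w("side",k[:,0],20)); r=cv2.minAreaRect(p.astype(np.float32)); print(np.round(r[0],1),np.round(r[1],1),round(r[2],1))
E
```

```text
[-38.9  90.8] [24.5 21.9] 10.6
[ 36.6 -70.7] [26.3 27.4] 0.5
[-38.9  90.8] [24.4 21.9] 10.6
[35.9 78.4] [25.6 28.5] 1.0
```

The watch's x is within about 0.7 mm of where it was when pressed against the rail, it is parallel to within 1°, and it is home in y. The round watch has not moved, so I'm handing in.

```bash
python3 -c "
from cell import env
print(env.job_done())"
```

```text
the job is handed in; nothing more can be done
None
```

I handed the job in with the watch home in the corner pocket: the last side-camera check put it at jig (35.9, 78.4) mm against the target (36, 78), parallel to the rail within about 1°, with the hand clear; no verdict was returned.

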